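Clamp a guide plate with the torque handle, one click

TASK

Take the straight-sided black guide plate with the collar out of the open kit case, lay it flat on the bed midway along the jaws of the small vise, its straight sides to the jaws, and let go of it. Then turn the vise's handle clockwise until it clicks, stop there without forcing it past the click, and let go of it with the plate left clamped. Leave everything else where it is.

Things in the scene. Friction and masses are not known exactly. Their poses are not given: they have to be found in the camera images.
- guide: The guide plate: black, 12 mm thick, 100 long (its y) and 50 wide (its x), with two straight parallel long sides 50 mm long and half-round ends; a grey tube collar (outer diameter 34, bore 26, 26 high) stands at its middle on the top, so that its top is 38 above the underside. 160 g. Origin: centre of the underside, z up. It lies in one of the four compartments of the case, turned up to 0.35 rad from the case's axes.
- case: Open kit case of clear plastic, 270 x 270 mm, walls 34 high and 4 thick, floor 4 thick, a cross of dividers making four compartments 129 mm square. Fixed. Origin: centre of the underside.
- seat (a point): Middle of the top of the vise's flat bed, 30 mm above the bench: the guide plate's underside centre belongs here (within 15 mm along the jaws). x: clamping direction, from fixed jaw to moving jaw and handle; y: along the jaws; z up. Fixed jaw's face: x = -25 to -21 mm, set differently each time. Jaws: 66 long, 9 above the bed, so a seated plate stands 3 above them. The plate's y goes along the jaws, either way round.
- vise: The vise, fixed to the bench. Origin: on the bench 30 mm under the seat point, same axes. Grey base 22 mm high from x = -88 to +168, y +-45; under the handle a round housing of radius 26, its top 50 above the bench.
- jaw: The moving jaw, a dark steel bar 66 mm long, 22 thick. Origin: middle of its clamping face (facing the fixed jaw), 30 mm above the bench. At the start the jaws are 52.8 to 57.7 mm apart, 2.8 to 7.7 wider than the plate. It closes 3 mm for each radian that the handle turns clockwise and stays where it is left.
- handle_grip (a point): Middle of the vise's black bar handle, on its vertical turning axis: 115 mm from the seat along the seat's x, 83 mm above the bench. The bar is 90 mm long (point's y), 12 thick (x), 26 high (13 above and below this point). Under it a neck of diameter 10, 10 high, then a steel collar of diameter 38. Total turn needed: about 0.9 to 2.8 rad clockwise from above, in one or more grips.
- handle: The same bar (origin: its underside centre). Moving it freely takes 0.2 N m (less is read while it is held still); with the plate held the torque climbs in about 0.1 rad to 0.36 N m, where it clicks: the bar breaks over, torque falling to 0.2 N m across 0.25 rad while the squeeze stays about 60 N. Beyond is a hard stop: torque climbs again and over-tightens (100 N is too much). Let go, it springs back by what it broke over; the jaw stays tight.
- flange: Bystander: round black plate, diameter 72, 12 thick, with the same collar, in the case. Origin: underside centre.
- blank: Bystander: straight-sided black plate without a collar, 98 x 60 x 12 mm, in the case. Origin: underside centre.
- bushing: Bystander: steel ring, diameter 40, 30 high, in the case. Origin: underside centre.
- tkey: Bystander: dark steel T-key, 130 mm long, lying on the bench left of the vise. Origin: on the bench under its shank.
- saw_a: Bystander: steel hole saw standing on the bench, diameter 36, 95 high. Origin: underside centre.
- saw_b: Bystander: a second one, the same.
- driver: Bystander: screwdriver with a black handle, 200 mm long, lying on the bench between the case and the vise. Origin: under its middle.
Things that resemble listed ones, but are neither listed nor needed, are in the scene too. What is shaped like the guide but blue is not meant.

How it is judged:
On the way, in this order (a step that is already met when the one before it is completed fails the run):
1. the guide plate lies flat on the bed between the jaws, let go of (z of guide in the frame of seat between -0.003 and 0.003 m and y of guide in the frame of seat between -0.015 and 0.015 m and x of guide in the frame of seat between -0.004 and 0.008 m and angle between guide's own z axis and vertical below 0.05 rad and contact force between the fingers and guide below 0.2 N), for 0.2 s.
2. the handle is turned to the click: the jaw has closed and squeezes the plate with more than 45 N (z of guide in the frame of seat between -0.003 and 0.004 m and y of guide in the frame of seat between -0.015 and 0.015 m and x of guide in the frame of seat between -0.004 and 0.008 m and angle between guide's own z axis and vertical below 0.05 rad and contact force between the fingers and guide below 0.2 N and contact force between jaw and guide above 45 N and distance of jaw from where it was at the start of the episode above 0.0015 m), for 0.1 s.
At the end, for the whole second after the job is handed in: The guide plate lies flat on the vise's bed (underside within 4 mm of the bed, tilt under 0.05 rad) between the jaws, within 15 mm of the jaws' middle, square to the jaws within 0.05 rad, clamped by the moving jaw with more than 38 N, at rest; plate and vise are let go of (z of guide in the frame of seat between -0.003 and 0.004 m and y of guide in the frame of seat between -0.015 and 0.015 m and x of guide in the frame of seat between -0.004 and 0.008 m and angle between guide's own z axis and vertical below 0.05 rad and contact force between the fingers and guide below 0.2 N and contact force between jaw and guide above 38 N and angle between the y axis of guide and the y axis of seat, either way round below 0.05 rad and contact force between the fingers and vise below 0.2 N and linear speed of guide below 0.01 m/s); the robot touches nothing.
It fails at once if the handle is forced past the click: the jaw squeezes the plate with more than 100 N (contact force between jaw and guide above 100 N).
It fails at once if another thing is moved by more than 25 mm (distance of any of flange, blank, bushing, tkey, saw_a, saw_b, driver from where it was at the start of the episode above 0.025 m).
It also fails if it takes over 72 s, if anything falls off the work surface, if the arm or the gripper's body presses on something with over 40 N, if the wrist force passes 120 N, or if a joint passes its speed limit or range.

ROBOT

A 6-joint arm with a two-finger parallel gripper is mounted at the origin on the work surface. World frame = base frame: x ahead of the robot, y to its left, z up, the work surface at z = 0. Lengths are in m, angles in rad, forces in N, time in s.
With the tool pointing down it reaches from about 0.275 to 0.85 m from the base axis. Payload 19 kg.
Tool frame: the origin (TCP) lies at the very end of the fingers, on their centre line; the grasp point (between the pads) lies 19 mm behind it; z points along the fingers, y is the line along which they close (so a half turn about z gives the same grasp; the last joint's range is limited). The gripper opens to 85 mm and grips with 20 to 120 N. Pads are 22 mm wide; open, the fingers measure 114 mm over their backs; the gripper's body (76 mm by 85 mm) begins 54 mm behind the grasp point. The pads swing forward as they close: fully open they stand 13 mm farther back than shut.
Start: joints at [1.134, 0.15, 1.437, -0, 1.554, -0.134], TCP at [0.171, 0.549, 0.205] pointing down, gripper open.
Joint ranges: [-2.8, 2.8], [-0.68, 2.1], [0.12, 2.68], [-1.39, 4.53], [0.16, 2.79], [-2.81, 2.81]. Speed limits (rad/s): [1.89, 1.89, 2.22, 3.01, 3.01, 3.01].

INTERFACE

Orientations are given as [roll, pitch, yaw] about the fixed x, y, z axes, in that order (R = Rz(yaw) Ry(pitch) Rx(roll)).
In Python, from rig import env gives the robot as it stands.
- The arm moves only by the tool send_rows, never from a script. Its argument "plan" is a list of rows, each an object with "rotation": the turn, a rotation vector about the tool's x, y, z in degrees, a list of three; "xyz": the shift along the tool's x, y, z in mm, a list of three; "fingers": the opening in per cent of the stroke, from 0 (shut) to 100 (fully open). A call has 1 to 12 rows; each row shifts and turns the commanded pose from where the row before left it, along the tool's axes as they then stand; what a row does not reach is not made up. A row lasts 1/10 s, in which the tool goes at most 50 mm and 8.59 degrees, less where a joint would pass 70% of its speed; a pose out of reach is approached as far as the arm can. A call with a gripper value outside its range is refused whole. The fingers move at their own pace and stop on an object; "force" is the grip in N (left out, the last holds). Time passes only in rows, so rows that do not move let the fingers close. It gives the time, the measured TCP pose, the force, the opening and the grip force at its end, in the units of the state.
- env.state(): the state, without advancing time (a new reading comes with each control period).
- env.capture(name): name is "scene" or "top" or "wrist"; returns a dict with "image" (420x560x3 uint8, blue, green, red), "range_z" (420x560 float32, m along the optical axis (not along the pixel's ray), 0 where there is no reading), "fx", "fy", "cx", "cy" (pixels), "R" (3x3) and "t" (3): a world point X has camera coordinates R X + t; the wrist camera has in their place "tool_from_camera" (4x4, takes a point from camera to tool coordinates, whose origin is the TCP and whose axes are the flange's). Camera axes: x right, y down, z forward; pixel columns grow to the right and rows downward; lengths in m; the calibration is good to about 2 mm. The wrist camera is an equidistant fisheye: a pixel r from the principal point sees the ray r / f radians off the axis. A picture is of the moment at which its call begins: read the wrist's pose just before it.
- env.close_job(): hands the job in; it is judged then, once.
The state is a dict: "t": time; "joints": joint angles; "joint_velocities": joint speeds; "tau": joint torques, N m; "tool_pos": TCP position; "tool_rot": TCP orientation; "ft_force": force on the tool from outside, world axes, zero at the start; "torque": the same for the moment, N m; "gripper_width": finger opening in m; "grip_force": force on a finger pad.
Only numpy, scipy, OpenCV 4.12 (cv2) and the standard library are available. Lean on these libraries where they do the work, as an engineer would, in place of code of your own. Each camera call takes 0.05 s, during which the arm holds its last target. There are 200 camera calls.

## Working session

There is one attempt and no reset: what is moved stays moved. The work goes in short steps, Python scripts to look and compute and a tool call to move; the robot and the scene stay as the last step left them, time stands still between calls to the robot, and variables do not carry over. Pictures are saved under pics/ and viewed, at most 10 in all, crops included, and the job is handed in when it is done.

Besides the shell and the picture viewer there is one more tool, called after "Emit:" as name([rows], argument=value, ...), one row to a line, values as JSON. send_rows: Moves the arm, as the interface text tells. Its arguments: {"type":"object","properties":{"plan":{"type":"array"},"force":{"type":"number"}},"required":["plan"]}

```bash
ls; mkdir -p pics
python3 - <<'E'
from rig import env
import cv2,numpy as np,pickle
for n in("scene","top"):
    c=env.capture(n);cv2.imwrite(f"pics/{n}0.png",c["image"]);pickle.dump(c,open(f"{n}0.pkl","wb"))
    print(n,c["fx"],c["fy"],c["cx"],c["cy"],np.round(c["R"],3).tolist(),np.round(c["t"],3),-np.array(c["R"]).T@c["t"],(c["range_z"]>0).mean())
print(env.state())
E
```

```text
pics
scene 539.5792354458969 539.5792354458969 281.0576390787944 207.33420605458053 [[-0.796, 0.605, 0.003], [0.487, 0.644, -0.59], [-0.359, -0.469, -0.807]] [ 0.489 -0.198  1.59 ] [1.05574673 0.57684119 1.16531266] 0.9959183673469387
top 488.8187334759086 488.8187334759086 276.6626910684163 204.17852042703294 [[0.023, -1.0, -0.012], [-0.995, -0.022, -0.093], [0.092, 0.014, -0.996]] [-0.021  0.591  1.339] [ 0.46525551 -0.02706173  1.3871289 ] 0.9959311224489796
{'t': 0.1, 'joints': array([ 1.13396977e+00,  1.50933661e-01,  1.43791159e+00, -5.27940023e-06,
        1.55382031e+00, -1.34004819e-01]), 'joint_velocities': array([ 0.00064561, -0.00321932,  0.00076413, -0.00132407,  0.0003254 ,
        0.00037202]), 'tau': array([ 3.81215286e-03, -7.14382839e+01, -5.71790206e+01, -2.55482919e-04,
        7.14565191e-03, -3.17672425e-05]), 'tool_pos': array([0.17139485, 0.5486112 , 0.20436475]), 'tool_rot': array([-3.14052866e+00, -1.38114206e-04,  2.83877094e+00]), 'ft_force': array([ 0.04933129, -0.61777715,  0.57446586]), 'torque': array([-0.01106502,  0.00701285,  0.00847245]), 'grip_force': 0.0, 'gripper_width': 0.08522432465610078}
```

View pics/top0.png

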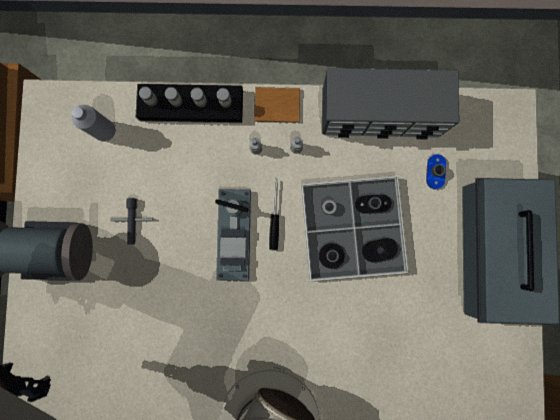

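View pics/scene0.png

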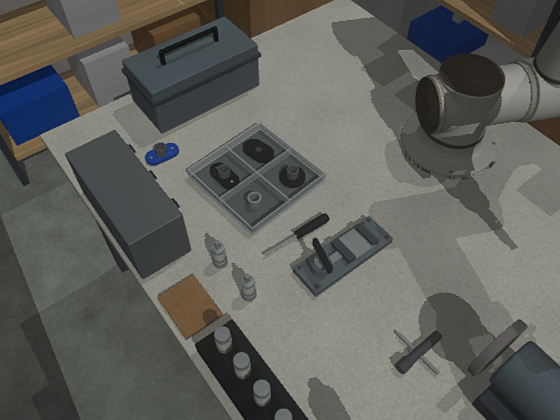

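The top view shows the case at (355,228). The collared pieces are at (374,203), elongated, and (333,257), round. The plate without a collar is at (381,250), the bushing at (329,207), and a blue lookalike stands outside the case at (437,172). The vise is at (233,235), with its handle at (232,204). The guide should be the piece at (374,203), and I'll confirm that in a crop.

```bash
cat > h.py <<'E'
import numpy as np,cv2,pickle
def ray(c,u,v):
    R=np.array(c["R"]);d=R.T@np.array([(u-c["cx"])/c["fx"],(v-c["cy"])/c["fy"],1]);return -R.T@np.array(c["t"]),d
def onplane(c,u,v,z):
    o,d=ray(c,u,v);return o+d*(z-o[2])/d[2]
def depth(c,u,v):
    o,d=ray(c,u,v);return o+d*c["range_z"][int(round(v)),int(round(u))]
def cloud(c):
    v,u=np.mgrid[:420,:560];z=c["range_z"];R=np.array(c["R"])
    P=np.stack([(u-c["cx"])/c["fx"]*z,(v-c["cy"])/c["fy"]*z,z],-1)
    return (P-np.array(c["t"]))@R
E
python3 - <<'E'
from h import *
t=pickle.load(open("top0.pkl","rb"));s=pickle.load(open("scene0.pkl","rb"))
a=cv2.resize(t["image"][170:290,205:415],None,fx=3.8,fy=3.8,interpolation=cv2.INTER_CUBIC)
cv2.imwrite("pics/c1.png",a[:600,:800])
for nm,c,pts in(("top",t,[(374,203),(368,204),(381,250),(333,257),(355,150)]),("scene",s,[(224,174),(228,168),(258,150),(291,175)])):
    for p in pts: print(nm,p,depth(c,*p).round(4))
for nm,c in(("top",t),("scene",s)):
    P=cloud(c);
    # guide dark pixels
    g=c["image"].max(2)
    box=(P[...,0]>.2)&(P[...,0]<.7)
    hb=(P[...,2]>.085)&(P[...,2]<.11)&box&(P[...,1]>.02)&(P[...,1]<.16)
    v,u=np.nonzero(hb);
    if len(u): print(nm,"handle top",len(u),P[hb].mean(0).round(4),np.median(P[hb],0).round(4),u.mean(),v.mean())
    # bench height check
    print(np.median(P[...,2][box]))
E
```

```text
top (374, 203) [ 0.6017 -0.2812  0.0156]
top (368, 204) [ 0.5974 -0.2624  0.0273]
top (381, 250) [ 0.4705 -0.3017  0.0135]
top (333, 257) [ 0.448 -0.168  0.016]
top (355, 150) [ 0.756  -0.2296 -0.0045]
scene (224, 174) [ 0.6076 -0.2651  0.0311]
scene (228, 168) [ 0.5873 -0.2757  0.032 ]
scene (258, 150) [ 0.4729 -0.2946  0.0125]
scene (291, 175) [ 0.4654 -0.1505  0.0336]
top handle top 154 [0.5794 0.1127 0.0942] [0.5798 0.1126 0.0942] 230.94805194805195 205.28571428571428
0.0010144539738745973
scene handle top 201 [0.5831 0.1186 0.0932] [0.5829 0.1187 0.0934] 322.6517412935323 253.86567164179104
5.008700672786841e-06
```

View pics/c1.png

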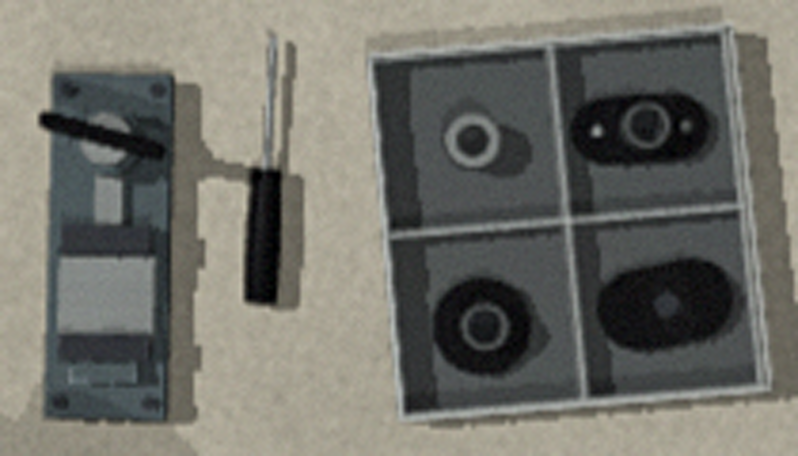

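The crop confirms it. The guide is at crop (645,125), with straight sides, half-round ends and a grey collar. The round flange is at (485,325), the collarless blank at (668,305) and the bushing at (472,140). Next I'll measure its pose and the vise's.

Run:
```python
from h import *
t=pickle.load(open("top0.pkl","rb"));s=pickle.load(open("scene0.pkl","rb"))
def rect(P2,n):
    r=cv2.minAreaRect((P2*1000).astype(np.float32));b=cv2.boxPoints(r)
    e=b[1]-b[0];f=b[2]-b[1];L=e if np.linalg.norm(e)>np.linalg.norm(f) else f
    print(n,np.round(r[0],1),np.round(r[1],1),"long axis ang(rad)",round(float(np.arctan2(L[1],L[0])%np.pi),4),len(P2))
for nm,c in(("top",t),("scene",s)):
    P=cloud(c);x,y,z=P[...,0],P[...,1],P[...,2];im=c["image"]
    def big(m):
        n,l,st,_=cv2.connectedComponentsWithStats(m.astype(np.uint8));return l==1+st[1:,4].argmax()
    m=(x>.3)&(x<.7)&(y>.03)&(y<.19)&(z>.014)&(z<.027); rect(P[big(m)][:,:2],nm+" vise base top"); print(np.median(z[m]))
    m=(x>.3)&(x<.7)&(y>.03)&(y<.19)&(z>.085); rect(P[m][:,:2],nm+" handle")
    m=(x>.37)&(x<.53)&(y>.05)&(y<.17)&(z>.0275)&(z<.06)
    for i,(q0,q1) in enumerate(((.026,.033),(.035,.044))):
        k=(x>.33)&(x<.56)&(y>.05)&(y<.17)&(z>q0)&(z<q1);print(nm,q0,k.sum(),P[k].mean(0).round(4))
        if k.sum()>20: rect(P[big(k)][:,:2],"  part")
    g=(x>.54)&(x<.67)&(y>-.34)&(y<-.2)&(im.max(2)<45)&(z<.03)
    g=big(g);v,u=np.nonzero(g)
    Q=np.array([onplane(c,a,b,.016) for a,b in zip(u,v)]);rect(Q[:,:2],nm+" guide plane16"); print(np.median(z[g]))
    k=(x>.55)&(x<.66)&(y>-.33)&(y<-.22)&(z>.036)&(z<.05);print("collar",k.sum(),P[k].mean(0).round(4),np.median(z[k]))
    k=(x>.3)&(x<.8)&(y>-.42)&(y<-.05)&(z>.025)&(z<.045);rect(P[k][:,:2],nm+" case")
```

```text
top vise base top [504.9 112.5] [255.   90.5] long axis ang(rad) 0.008 1479
0.021134579452892537
top handle [579.6 113.1] [89.3 12.2] long axis ang(rad) 1.3239 154
top 0.026 565 [0.4744 0.1119 0.0294]
  part [468.  110.5] [58.  72.9] long axis ang(rad) 1.5942 412
top 0.035 379 [0.4632 0.1118 0.0383]
  part [424.  112.1] [35.5 63.8] long axis ang(rad) 1.5907 197
top guide plane16 [ 598.8 -278.4] [ 50.8 101.3] long axis ang(rad) 1.5927 448
0.01501474902918417
collar 54 [ 0.6001 -0.2788  0.0406] 0.04033027470213554
top case [ 591.2 -234.6] [368.9 414.9] long axis ang(rad) 3.1403 1430
scene vise base top [506.9 117. ] [257.4  92.2] long axis ang(rad) 0.009 1486
0.020845480279205058
scene handle [581.9 116.5] [91.  13.1] long axis ang(rad) 1.329 202
scene 0.026 631 [0.4756 0.1179 0.0293]
  part [467.8 116. ] [89.9 71.9] long axis ang(rad) 0.0023 479
scene 0.035 416 [0.4682 0.1167 0.0379]
  part [426.6 115.1] [37.1 66. ] long axis ang(rad) 1.6292 212
scene guide plane16 [ 604.6 -275.3] [53.1 99.8] long axis ang(rad) 1.6255 317
0.01425671054759086
collar 62 [ 0.6016 -0.2751  0.04  ] 0.039846677743013564
scene case [ 598.7 -212.2] [411.8 278. ] long axis ang(rad) 0.1161 1525
```

Both views agree to a few mm, and the sizes check: base 255x90, plate 101x51, collar top at 40 mm. The guide is at about (0.600,-0.277) with its axis at 1.60 rad. The seat is at about (0.4655,0.1145) with yaw near 0.01. I'll move above the guide.

```bash
cat >> h.py <<'E'
def rot(rpy):
    from scipy.spatial.transform import Rotation as Q
    return Q.from_euler("xyz",rpy)
def go(env,p,yaw,extra=""):
    from scipy.spatial.transform import Rotation as Q
    s=env.state();A=rot(s["tool_rot"]);B=Q.from_euler("xyz",[np.pi,0,yaw])
    print("pos",s["tool_pos"].round(4),"yaw",round(s["tool_rot"][2],3),"t",s["t"])
    print("rotvec deg",np.degrees((A.inv()*B).as_rotvec()).round(2),"shift if shift first",(A.inv().apply(np.array(p)-s["tool_pos"])*1000).round(1),"after turn",(B.inv().apply(np.array(p)-s["tool_pos"])*1000).round(1))
E
python3 -c "
from h import *;from rig import env
go(env,[.6,-.277,.17],3.17)"
```

```text
pos [0.1714 0.5486 0.2044] yaw 2.839 t 0.1
rotvec deg [ -0.06  -0.02 -18.98] shift if shift first [-655.3 -660.2   35. ] after turn [-405.  -837.5   34.4]
```

Emit:
send_rows([
  {"rotation": [0,0,-6.3],"xyz": [0,0,0],"fingers": 70},
  {"rotation": [0,0,-6.3],"xyz": [0,0,0],"fingers": 70},
  {"rotation": [0,0,-6.3],"xyz": [0,0,0],"fingers": 70},
  {"rotation": [0,0,0],"xyz": [-17,-35,0],"fingers": 70},
  {"rotation": [0,0,0],"xyz": [-17,-35,0],"fingers": 70},
  {"rotation": [0,0,0],"xyz": [-17,-35,0],"fingers": 70},
  {"rotation": [0,0,0],"xyz": [-17,-35,0],"fingers": 70},
  {"rotation": [0,0,0],"xyz": [-17,-35,0],"fingers": 70},
  {"rotation": [0,0,0],"xyz": [-17,-35,0],"fingers": 70},
  {"rotation": [0,0,0],"xyz": [-17,-35,0],"fingers": 70},
  {"rotation": [0,0,0],"xyz": [-17,-35,0],"fingers": 70},
  {"rotation": [0,0,0],"xyz": [-17,-35,0],"fingers": 70},
])

```text
t: 1.3
tool_pos: [0.3332, 0.2366, 0.2048]
tool_rot: [-3.142, -0.0, -3.114]
ft_force: [0.5, 0.1, 0.0]
gripper_width: 0.0599
grip_force: 0.0
```

Emit:
send_rows([
  {"rotation": [0,0,0],"xyz": [-17,-35,0],"fingers": 70},
  {"rotation": [0,0,0],"xyz": [-17,-35,0],"fingers": 70},
  {"rotation": [0,0,0],"xyz": [-17,-35,0],"fingers": 70},
  {"rotation": [0,0,0],"xyz": [-17,-35,0],"fingers": 70},
  {"rotation": [0,0,0],"xyz": [-17,-35,0],"fingers": 70},
  {"rotation": [0,0,0],"xyz": [-17,-35,0],"fingers": 70},
  {"rotation": [0,0,0],"xyz": [-17,-35,0],"fingers": 70},
  {"rotation": [0,0,0],"xyz": [-17,-35,0],"fingers": 70},
  {"rotation": [0,0,0],"xyz": [-17,-35,0],"fingers": 70},
  {"rotation": [0,0,0],"xyz": [-17,-35,0],"fingers": 70},
  {"rotation": [0,0,0],"xyz": [-17,-35,0],"fingers": 70},
  {"rotation": [0,0,0],"xyz": [-17,-35,0],"fingers": 70},
])

```text
t: 2.5
tool_pos: [0.5486, -0.1778, 0.2045]
tool_rot: [3.141, -0.0, -3.115]
ft_force: [-0.2, 0.3, -0.4]
gripper_width: 0.0598
grip_force: 0.0
```

Emit:
send_rows([
  {"rotation": [0,0,0],"xyz": [-17,-35,10],"fingers": 70},
  {"rotation": [0,0,0],"xyz": [-17,-35,10],"fingers": 70},
  {"rotation": [0,0,0],"xyz": [-14,-35,10],"fingers": 70},
  {"rotation": [0,0,0],"xyz": [0,0,0],"fingers": 70},
  {"rotation": [0,0,0],"xyz": [0,0,0],"fingers": 70},
])

```text
t: 3.0
tool_pos: [0.5987, -0.2803, 0.1738]
tool_rot: [3.14, -0.002, -3.115]
ft_force: [0.3, -0.0, 0.0]
gripper_width: 0.0596
grip_force: 0.0
```

Run:
```python
from h import *;from rig import env
go(env,[.6,-.277,.1],3.17)
s=env.state();c=env.capture("wrist");pickle.dump((s,c),open("w1.pkl","wb"));cv2.imwrite("pics/w1.png",c["image"]);print(c["fx"],c["cx"],c["cy"],c["tool_from_camera"],s["joints"].round(3),s["gripper_width"])
```

```text
pos [ 0.5987 -0.2803  0.1738] yaw -3.115 t 3.0
rotvec deg [ 0.06 -0.1  -0.13] shift if shift first [-1.5  3.2 73.8] after turn [-1.3  3.2 73.8]
325.19226210127806 277.6539225693661 210.88315516169348 [[-9.71466891e-04 -9.52236339e-01 -3.05360460e-01  7.86751022e-02]
 [ 9.99999430e-01 -7.89774328e-04 -7.18542676e-04  8.10020158e-04]
 [ 4.43056595e-04 -3.05360984e-01  9.52236564e-01 -1.68251676e-01]
 [ 0.00000000e+00  0.00000000e+00  0.00000000e+00  1.00000000e+00]] [-0.554  0.343  1.263  0.     1.538 -2.151] 0.059616148492207206
```

View pics/w1.png

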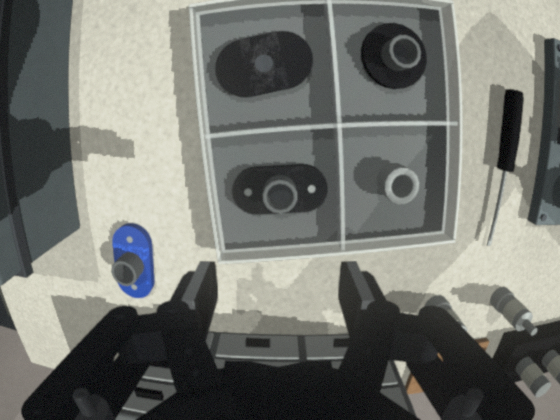

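The wrist view shows the guide at (279,190) with its collar at (280,196), between the fingers at (205,295) and (352,290).

```bash
cat >> h.py <<'E'
def wrays(c):
    v,u=np.mgrid[:420,:560];a=(u-c["cx"])/c["fx"];b=(v-c["cy"])/c["fy"];r=np.hypot(a,b)+1e-9
    k=np.tan(r)/r;return np.stack([a*k,b*k,np.ones_like(a)],-1)
def wcloud(s,c):
    T=np.array(c["tool_from_camera"]);P=wrays(c)*c["range_z"][...,None]
    return rot(s["tool_rot"]).apply((P.reshape(-1,3)@T[:3,:3].T+T[:3,3])).reshape(P.shape)+s["tool_pos"]
def wplane(s,c,z):
    T=np.array(c["tool_from_camera"]);A=rot(s["tool_rot"]).as_matrix()
    d=wrays(c)@(A@T[:3,:3]).T;o=A@T[:3,3]+s["tool_pos"];return o+d*((z-o[2])/d[...,2])[...,None]
def big(m):
    n,l,st,_=cv2.connectedComponentsWithStats(m.astype(np.uint8));return l==1+st[1:,4].argmax()
def rect(P2,n):
    r=cv2.minAreaRect((P2*1000).astype(np.float32));b=cv2.boxPoints(r)
    e=b[1]-b[0];f=b[2]-b[1];L=e if np.linalg.norm(e)>np.linalg.norm(f) else f
    print(n,np.round(r[0],1),np.round(r[1],1),"long ang",round(float(np.arctan2(L[1],L[0])%np.pi),4),len(P2))
E
python3 - <<'E'
from h import *
s,c=pickle.load(open("w1.pkl","rb"));P=wcloud(s,c);im=c["image"]
x,y,z=P[...,0],P[...,1],P[...,2]
k=(abs(x-.6)<.04)&(abs(y+.277)<.04)&(z>.036)&(z<.05);rect(P[k][:,:2],"collar top");print(np.median(z[k]))
W=wplane(s,c,.016);g=(abs(W[...,0]-.6)<.06)&(abs(W[...,1]+.28)<.065)&(im.max(2)<45);g[250:]=0;g=big(g)
rect(W[g][:,:2],"guide edge@16")
k=(abs(x-.6)<.05)&(abs(y+.28)<.06)&(z>.012)&(z<.02);rect(P[big(k)][:,:2],"plate by range");print(np.median(z[k]))
for v,u in((192,248),(188,312),(160,315),(215,240)):print(u,v,P[v,u].round(4),im[v,u])
E
```

```text
collar top [ 601.3 -277.8] [33.  33.1] long ang 2.3846 439
0.04080262365228224
guide edge@16 [ 584.3 -290.1] [31.9 62.4] long ang 2.3165 524
plate by range [ 601.9 -277.6] [49.9 99.5] long ang 1.6495 2943
0.015237324217597353
248 192 [ 0.6048 -0.3102  0.015 ] [115 119 115]
312 188 [ 0.5986 -0.244   0.016 ] [164 169 162]
315 160 [ 0.5709 -0.2409  0.0044] [88 88 84]
240 215 [ 0.6342 -0.3202  0.0031] [121 124 119]
```

```bash
python3 -c "
from h import *;from rig import env
go(env,[.6013,-.2778,.02],3.223)"
```

```text
pos [ 0.5988 -0.2796  0.1746] yaw -3.115 t 3.05
rotvec deg [ 0.03 -0.04 -3.12] shift if shift first [ -2.6   1.6 154.6] after turn [ -2.6   1.6 154.6]
```

Emit:
send_rows([
  {"rotation": [0,0,-3.1],"xyz": [-2.6,1.6,0],"fingers": 70},
  {"rotation": [0,0,0],"xyz": [0,0,20],"fingers": 70},
  {"rotation": [0,0,0],"xyz": [0,0,25],"fingers": 70},
  {"rotation": [0,0,0],"xyz": [0,0,25],"fingers": 70},
  {"rotation": [0,0,0],"xyz": [0,0,25],"fingers": 70},
  {"rotation": [0,0,0],"xyz": [0,0,20],"fingers": 70},
  {"rotation": [0,0,0],"xyz": [0,0,20],"fingers": 70},
  {"rotation": [0,0,0],"xyz": [0,0,10],"fingers": 70},
  {"rotation": [0,0,0],"xyz": [0,0,9],"fingers": 70},
  {"rotation": [0,0,0],"xyz": [0,0,0],"fingers": 70},
  {"rotation": [0,0,0],"xyz": [0,0,0],"fingers": 70},
])

```text
t: 4.15
tool_pos: [0.6019, -0.2783, 0.0218]
tool_rot: [-3.141, 0.001, -3.06]
ft_force: [0.2, 0.4, -0.1]
gripper_width: 0.0596
grip_force: 0.0
```

Emit:
send_rows([
  {"rotation": [0,0,0],"xyz": [0,0,0],"fingers": 20},
  {"rotation": [0,0,0],"xyz": [0,0,0],"fingers": 20},
  {"rotation": [0,0,0],"xyz": [0,0,0],"fingers": 20},
  {"rotation": [0,0,0],"xyz": [0,0,0],"fingers": 20},
  {"rotation": [0,0,0],"xyz": [0,0,0],"fingers": 20},
  {"rotation": [0,0,0],"xyz": [0,0,0],"fingers": 20},
], force=50)

```text
t: 4.75
tool_pos: [0.6016, -0.2783, 0.021]
tool_rot: [-3.141, -0.0, -3.06]
ft_force: [-0.4, -0.7, 0.2]
gripper_width: 0.0174
grip_force: 0.0
```

The width of 17 mm with no grip force means the collar isn't in the fingers. I'll look before doing anything else.

Run:
```python
from h import *;from rig import env
s=env.state();c=env.capture("wrist");t=env.capture("top");pickle.dump((s,c),open("w2.pkl","wb"));print(s["tool_pos"],s["gripper_width"],s["grip_force"])
a=cv2.resize(t["image"][160:290,300:420],(552,598),interpolation=cv2.INTER_CUBIC)
cv2.imwrite("pics/w2.png",c["image"]);cv2.imwrite("pics/t2.png",a)
sc=env.capture("scene");pickle.dump((t,sc),open("ts2.pkl","wb"))
```

```text
[ 0.60158888 -0.27828256  0.02095007] 0.01739400528973727 0.0
```

View pics/w2.png

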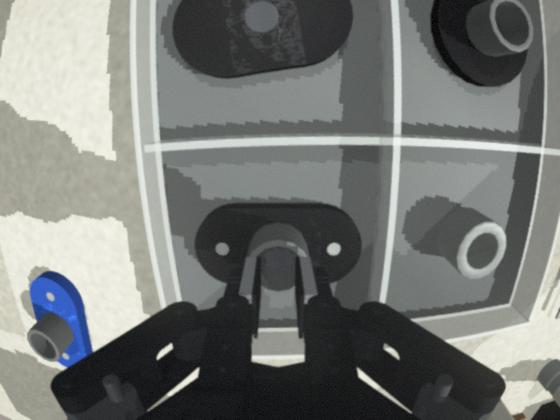

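Run:
```python
from h import *
s,c=pickle.load(open("w2.pkl","rb"));P=wcloud(s,c)
T=np.linalg.inv(np.array(c["tool_from_camera"]))
for p in([0,0,0],[0,0,-.019],[0,.017,0],[0,-.017,0]):
    q=T[:3,:3]@np.array(p)+T[:3,3];th=np.arctan2(np.hypot(q[0],q[1]),q[2]);f=th*c["fx"]/np.hypot(q[0],q[1]);print(p,(c["cx"]+q[0]*f,c["cy"]+q[1]*f))
for v,u in((225,280),(235,262),(240,245),(245,300),(250,280),(265,280),(285,280),(300,243),(300,318),(330,258),(320,280),(222,248),(334,248),(305,280),(280,250)):print(u,v,P[v,u].round(4),c["image"][v,u])
t,sc=pickle.load(open("ts2.pkl","rb"))
Q=cloud(sc);k=(abs(Q[...,0]-.6)<.08)&(abs(Q[...,1]+.277)<.08)&(Q[...,2]>.035)&(Q[...,2]<.05);print(k.sum(),Q[k].mean(0))
```

```text
[0, 0, 0] (np.float64(276.4542673554485), np.float64(252.14611671504824))
[0, 0, -0.019] (np.float64(276.3140344557918), np.float64(267.65847276251503))
[0, 0.017, 0] (np.float64(306.2293107918619), np.float64(252.01974732882377))
[0, -0.017, 0] (np.float64(246.70340493402486), np.float64(252.0426597094785))
280 225 [ 0.5851 -0.2776  0.0207] [71 71 69]
262 235 [ 0.5876 -0.287   0.0312] [67 68 64]
245 240 [ 0.5983 -0.297   0.0145] [37 35 34]
300 245 [ 0.5887 -0.2672  0.038 ] [83 86 79]
280 250 [ 0.6028 -0.2761  0.0151] [70 66 63]
280 265 [ 0.6124 -0.2753  0.0156] [68 66 64]
280 285 [ 0.6147 -0.2753  0.0352] [69 69 66]
243 300 [ 0.5912 -0.2913  0.0878] [36 32 33]
318 300 [ 0.5867 -0.2642  0.0913] [35 38 34]
258 330 [ 0.6709 -0.286   0.0062] [155 160 154]
280 320 [ 0.6628 -0.271   0.0031] [83 85 83]
248 222 [ 0.5868 -0.2957  0.0152] [37 35 36]
248 334 [ 0.5906 -0.2878  0.1082] [30 29 28]
280 305 [ 0.649  -0.2722  0.0043] [133 134 129]
250 280 [ 0.5911 -0.2898  0.0727] [99 98 95]
67 [ 0.6181382  -0.28002152  0.03922014]
```

View pics/t2.png

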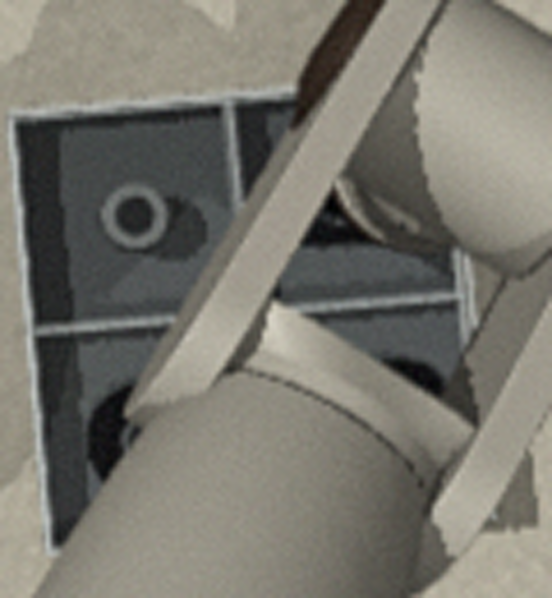

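Run:
```python
from h import *
s,c=pickle.load(open("w2.pkl","rb"));P=wcloud(s,c)
T=rot(s["tool_rot"]).inv();L=T.apply((P-s["tool_pos"]).reshape(-1,3)).reshape(P.shape)*1000
for u in(235,245,252,256,260,304,310,318):
    print(u,[(v,*L[v,u].round(0).astype(int).tolist()) for v in range(225,345,9)])
cv2.imwrite("pics/w2c.png",cv2.resize(c["image"][200:360,190:370],(720,600)[::1],interpolation=cv2.INTER_CUBIC))
```

```text
235 [(225, 14, -24, 6), (234, 9, -24, 6), (243, 3, -24, 5), (252, -3, -25, 6), (261, -9, -25, 6), (270, 8, -19, -36), (279, 7, -18, -44), (288, 8, -17, -52), (297, 13, -15, -68), (306, 13, -14, -73), (315, 12, -14, -78), (324, 12, -13, -83), (333, 17, -12, -93), (342, 17, -11, -98)]
245 [(225, 15, -18, 5), (234, 9, -18, 6), (243, 3, -18, 6), (252, -3, -19, 6), (261, -9, -19, 6), (270, 12, -13, -43), (279, 11, -13, -51), (288, 11, -12, -58), (297, 12, -11, -66), (306, 13, -11, -73), (315, 13, -10, -78), (324, 12, -10, -83), (333, 17, -9, -93), (342, 18, -8, -98)]
252 [(225, 14, -14, 6), (234, 9, -14, 6), (243, 10, -13, -10), (252, 10, -12, -21), (261, 11, -11, -34), (270, 11, -10, -43), (279, 12, -10, -51), (288, 11, -9, -57), (297, 10, -9, -63), (306, 6, -9, -62), (315, 1, -9, -62), (324, -2, -10, -64), (333, -6, -10, -65), (342, -67, -17, 0)]
256 [(225, 15, -12, 5), (234, 12, -11, -1), (243, 12, -10, -15), (252, 10, -10, -21), (261, 11, -9, -34), (270, 11, -9, -43), (279, 11, -8, -51), (288, 11, -8, -58), (297, 9, -8, -61), (306, 6, -8, -62), (315, 2, -8, -63), (324, -3, -8, -63), (
[... 440 characters left out ...]
(279, 12, 12, -51), (288, 12, 11, -59), (297, 10, 11, -62), (306, 7, 11, -65), (315, 4, 11, -66), (324, 0, 11, -67), (333, -3, 11, -68), (342, -67, 18, 0)]
310 [(225, 14, 19, 6), (234, 9, 19, 5), (243, 4, 19, 5), (252, -3, 20, 5), (261, 12, 16, -35), (270, 11, 15, -42), (279, 11, 14, -51), (288, 12, 13, -58), (297, 12, 13, -66), (306, 12, 12, -72), (315, 12, 12, -77), (324, 12, 11, -83), (333, 17, 10, -93), (342, 17, 10, -97)]
318 [(225, 14, 24, 7), (234, 9, 24, 6), (243, 3, 24, 5), (252, -2, 24, 4), (261, -8, 25, 5), (270, 8, 19, -36), (279, 7, 19, -43), (288, 7, 18, -52), (297, 12, 16, -66), (306, 13, 15, -73), (315, 12, 15, -77), (324, 12, 14, -83), (333, 17, 13, -93), (342, 17, 12, -98)]
```

View pics/w2c.png

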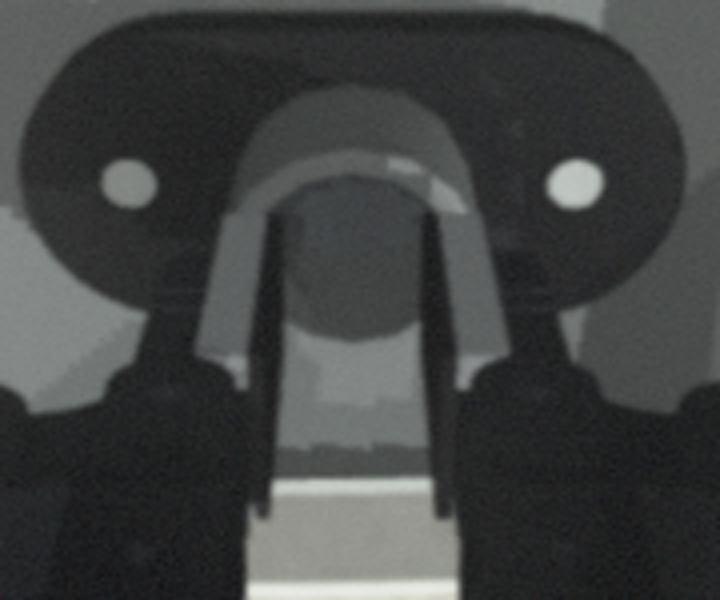

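Run:
```python
from h import *
s,c=pickle.load(open("w1.pkl","rb"));P=wcloud(s,c)
T=rot(s["tool_rot"]).inv();L=T.apply((P-s["tool_pos"]).reshape(-1,3)).reshape(P.shape)*1000
k=(abs(L[...,0])<25)&(abs(L[...,1])<70)&(L[...,2]<15)&(L[...,2]>-75)
v,u=np.nonzero(k);Z=L[k];o=Z[:,2].argsort()[::-1]
print(len(Z));print([(u[i],v[i],*Z[i].round(0)) for i in o[:200:12]])
for u in(199,205,210,214,346,352,360):
    print(u,[(v,*L[v,u].round(0).astype(int).tolist()) for v in range(258,330,6)])
```

```text
4447
[(np.int64(338), np.int64(282), np.float64(-3.0), np.float64(31.0), np.float64(-30.0)), (np.int64(217), np.int64(284), np.float64(-3.0), np.float64(-29.0), np.float64(-31.0)), (np.int64(338), np.int64(284), np.float64(-3.0), np.float64(30.0), np.float64(-32.0)), (np.int64(216), np.int64(272), np.float64(4.0), np.float64(-29.0), np.float64(-32.0)), (np.int64(217), np.int64(287), np.float64(-4.0), np.float64(-29.0), np.float64(-32.0)), (np.int64(341), np.int64(271), np.float64(5.0), np.float64(31.0), np.float64(-33.0)), (np.int64(341), np.int64(269), np.float64(6.0), np.float64(31.0), np.float64(-33.0)), (np.int64(215), np.int64(266), np.float64(8.0), np.float64(-29.0), np.float64(-33.0)), (np.int64(216), np.int64(285), np.float64(-2.0), np.float64(-29.0), np.float64(-34.0)), (np.int64(339), np.int64(289), np.float64(-4.0), np.float64(30.0), np.float64(-34.0)), (np.int64(347), np.int64(261), np.float64(11.0), np.float64(33.0), np.float64(-34.0)), (np.int64(216), np.int64(287), np.float64(-3.0), np.float64(-29.0), np.float64(-35.0)), (np.int64(342), np.int64(266), np.float64(9.0), 
[... 1437 characters left out ...]
264, 12, 32, -38), (270, 12, 31, -44), (276, 10, 30, -46), (282, 7, 30, -47), (288, 5, 30, -48), (294, 2, 31, -48), (300, 0, 30, -51), (306, -2, 30, -52), (312, -5, 31, -53), (318, -6, 30, -55), (324, -9, 30, -56)]
352 [(258, -90, 89, 175), (264, 11, 35, -38), (270, 11, 34, -43), (276, 11, 32, -49), (282, 11, 31, -54), (288, 12, 30, -59), (294, 8, 31, -59), (300, 6, 31, -59), (306, 4, 31, -61), (312, 2, 31, -62), (318, -1, 31, -63), (324, -3, 31, -64)]
360 [(258, -90, 99, 174), (264, -99, 100, 175), (270, 12, 37, -44), (276, 12, 36, -50), (282, 11, 35, -54), (288, 11, 33, -59), (294, 11, 33, -63), (300, 11, 32, -68), (306, 9, 32, -68), (312, 6, 32, -68), (318, 4, 32, -69), (324, 2, 32, -71)]
```

The depth image shows the real fingertips about 22 mm behind the reported TCP when nearly shut, and about 31 mm behind at 60 mm open. The pads therefore closed just above the collar (top at 42). The plate hasn't moved: collar at (0.601,-0.277). I'll open, then go about 24 mm lower in steps while watching the force.

Emit:
send_rows([
  {"rotation": [0,0,0],"xyz": [0,0,-10],"fingers": 20},
  {"rotation": [0,0,0],"xyz": [0,0,-10],"fingers": 70},
  {"rotation": [0,0,0],"xyz": [0,0,0],"fingers": 70},
  {"rotation": [0,0,0],"xyz": [0,0,0],"fingers": 70},
  {"rotation": [0,0,0],"xyz": [0,0,0],"fingers": 70},
  {"rotation": [0,0,0],"xyz": [0,0,0],"fingers": 70},
  {"rotation": [0,0,0],"xyz": [0,0,10],"fingers": 70},
  {"rotation": [0,0,0],"xyz": [0,0,10],"fingers": 70},
  {"rotation": [0,0,0],"xyz": [0,0,5],"fingers": 70},
  {"rotation": [0,0,0],"xyz": [0,0,5],"fingers": 70},
  {"rotation": [0,0,0],"xyz": [0,0,0],"fingers": 70},
])

```text
t: 6.0
tool_pos: [0.6012, -0.278, 0.0099]
tool_rot: [3.141, -0.001, -3.06]
ft_force: [0.1, -0.7, -0.4]
gripper_width: 0.0596
grip_force: 0.0
```

Emit:
send_rows([
  {"rotation": [0,0,0],"xyz": [0,0,4],"fingers": 70},
  {"rotation": [0,0,0],"xyz": [0,0,4],"fingers": 70},
  {"rotation": [0,0,0],"xyz": [0,0,4],"fingers": 70},
  {"rotation": [0,0,0],"xyz": [0,0,0],"fingers": 70},
])

```text
t: 6.4
tool_pos: [0.6013, -0.2781, -0.0017]
tool_rot: [3.141, -0.001, -3.06]
ft_force: [0.4, -0.4, 0.5]
gripper_width: 0.06
grip_force: 0.0
```

Emit:
send_rows([
  {"rotation": [0,0,0],"xyz": [0,0,0],"fingers": 25},
  {"rotation": [0,0,0],"xyz": [0,0,0],"fingers": 25},
  {"rotation": [0,0,0],"xyz": [0,0,0],"fingers": 25},
  {"rotation": [0,0,0],"xyz": [0,0,0],"fingers": 25},
  {"rotation": [0,0,0],"xyz": [0,0,0],"fingers": 25},
], force=50)

```text
t: 6.9
tool_pos: [0.6018, -0.2784, -0.0006]
tool_rot: [-3.141, 0.001, -3.06]
ft_force: [-0.3, 0.7, 5.2]
gripper_width: 0.031
grip_force: 50.7
```

Emit:
send_rows([
  {"rotation": [0,0,0],"xyz": [0,0,-5],"fingers": 25},
  {"rotation": [0,0,0],"xyz": [0,0,-10],"fingers": 25},
  {"rotation": [0,0,0],"xyz": [0,0,-25],"fingers": 25},
  {"rotation": [0,0,0],"xyz": [0,0,-35],"fingers": 25},
  {"rotation": [0,0,0],"xyz": [0,0,-35],"fingers": 25},
  {"rotation": [0,0,0],"xyz": [0,0,-35],"fingers": 25},
  {"rotation": [0,0,0],"xyz": [0,0,-20],"fingers": 25},
  {"rotation": [0,0,0],"xyz": [0,0,0],"fingers": 25},
  {"rotation": [0,0,0],"xyz": [0,0,0],"fingers": 25},
])

```text
t: 7.8
tool_pos: [0.6015, -0.2782, 0.1637]
tool_rot: [-3.142, -0.0, -3.06]
ft_force: [-0.2, 0.3, -3.5]
gripper_width: 0.0312
grip_force: 50.0
```

```bash
cat > inhand.py <<'E'
from h import *;from rig import env
import sys
s=env.state();c=env.capture("wrist");pickle.dump((s,c),open(sys.argv[1]+".pkl","wb"));cv2.imwrite("pics/"+sys.argv[1]+".png",c["image"])
P=wcloud(s,c);L=rot(s["tool_rot"]).inv().apply((P-s["tool_pos"]).reshape(-1,3)).reshape(P.shape)
x,y,z=L[...,0],L[...,1],L[...,2]
k=(abs(x)<.06)&(abs(y)<.07)&(z>-.025)&(z<-.002);v,u=np.nonzero(k);print(k.sum(),np.percentile(z[k],[5,25,50,75,95]).round(4))
k2=k&(x>.012);A=np.c_[x[k2],y[k2],np.ones(k2.sum())];f=np.linalg.lstsq(A,z[k2],rcond=None)[0];print("tilt x,y,z0",f.round(4))
Q=L[big(k)];rect(Q[:,:2],"plate in tool")
# front straight edge
e=[(yy,Q[abs(Q[:,1]-yy)<.002,0].max()) for yy in np.arange(-.022,.023,.004) if (abs(Q[:,1]-yy)<.002).any()]
e=np.array(e);print("front edge fit x=a*y+b",np.polyfit(e[:,0],e[:,1],1).round(4))
print("y extents",Q[:,1].min(),Q[:,1].max(),"x",Q[:,0].min(),Q[:,0].max())
go(env,[.4655,.1145,.17],3.15)
E
python3 inhand.py w3
```

```text
9649 [-0.0202 -0.0163 -0.0158 -0.0153 -0.009 ]
tilt x,y,z0 [ 4.649e-01  4.000e-04 -2.380e-02]
plate in tool [3.2 0.9] [99.8 44.8] long ang 1.5688 8588
front edge fit x=a*y+b [-0.0036  0.0253]
y extents -0.04904666102355388 0.0507568931028533 x -0.019309944062920838 0.02553985706069047
pos [ 0.6012 -0.278   0.1628] yaw -3.06 t 7.85
rotvec deg [ 0.05 -0.08  4.17] shift if shift first [103.4 402.2  -6.7] after turn [132.4 393.6  -7.2]
```

View pics/w3.png

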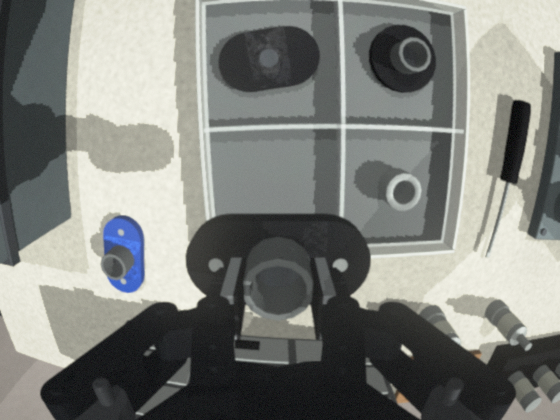

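The guide hangs level and square in the grip: centre about (0,+1) mm in the tool frame, yaw error 0.004, top at tool z -16. I'll move to a spot where the camera sees the jaws.

Emit:
send_rows([
  {"rotation": [0,0,4.2],"xyz": [0,0,-15],"fingers": 25},
  {"rotation": [0,0,0],"xyz": [4,36,-15],"fingers": 25},
  {"rotation": [0,0,0],"xyz": [4,36,-7],"fingers": 25},
  {"rotation": [0,0,0],"xyz": [4,36,0],"fingers": 25},
  {"rotation": [0,0,0],"xyz": [4,36,0],"fingers": 25},
  {"rotation": [0,0,0],"xyz": [4,36,0],"fingers": 25},
  {"rotation": [0,0,0],"xyz": [4,36,0],"fingers": 25},
  {"rotation": [0,0,0],"xyz": [4,36,0],"fingers": 25},
  {"rotation": [0,0,0],"xyz": [4,36,0],"fingers": 25},
  {"rotation": [0,0,0],"xyz": [4,36,0],"fingers": 25},
  {"rotation": [0,0,0],"xyz": [4,36,0],"fingers": 25},
  {"rotation": [0,0,0],"xyz": [2,33,0],"fingers": 25},
])

```text
t: 9.05
tool_pos: [0.5555, 0.116, 0.1994]
tool_rot: [-3.141, -0.002, -3.133]
ft_force: [1.2, 0.5, -1.8]
gripper_width: 0.0311
grip_force: 50.1
```

Emit:
send_rows([
  {"rotation": [0,0,0],"xyz": [0,0,0],"fingers": 25},
  {"rotation": [0,0,0],"xyz": [0,0,0],"fingers": 25},
])

```text
t: 9.25
tool_pos: [0.5559, 0.1149, 0.1996]
tool_rot: [-3.141, -0.002, -3.132]
ft_force: [-0.3, -0.3, -1.4]
gripper_width: 0.0314
grip_force: 50.3
```

```bash
python3 inhand.py w4
python3 - <<'E'
from h import *
s,c=pickle.load(open("w4.pkl","rb"));P=wcloud(s,c);x,y,z=P[...,0],P[...,1],P[...,2]
for nm,a,b in(("base",.016,.026),):
    k=(x>.33)&(x<.7)&(y>.03)&(y<.2)&(z>a)&(z<b);rect(P[big(k)][:,:2],nm)
k=(x>.37)&(x<.55)&(y>.05)&(y<.18)&(z>.0345)&(z<.046)
n,l,st,_=cv2.connectedComponentsWithStats(k.astype(np.uint8))
for i in range(1,n):
    if st[i,4]>80: rect(P[l==i][:,:2],"jaw"+str(st[i].tolist())); print(np.median(z[l==i]))
k=(x>.40)&(x<.52)&(y>.05)&(y<.18)&(z>.026)&(z<.0335);rect(P[big(k)][:,:2],"bed");print(np.median(z[big(k)]))
yy=.1145
for yy in(.09,.1145,.14):
    r=[(x[m].round(4),z[m].round(4)) for m in [ (abs(y-yy)<.0015)&(x>.41)&(x<.52)&(z<.06)]]
    o=r[0][0].argsort();X=r[0][0][o];Z=r[0][1][o];print(yy,[(int(a*1000),int(b*1000)) for a,b in zip(X[::3],Z[::3])])
E
```

```text
9648 [-0.02   -0.0164 -0.0159 -0.0153 -0.0089]
tilt x,y,z0 [ 0.4589  0.0018 -0.0237]
plate in tool [3.1 0.8] [ 44.9 100. ] long ang 1.5769 8586
front edge fit x=a*y+b [-0.0016  0.0253]
y extents -0.049186764435611714 0.050794627329081944 x -0.019635836346424615 0.025480449917696147
pos [0.5562 0.1142 0.1998] yaw -3.133 t 9.3
rotvec deg [-0.03 -0.1  -0.01] shift if shift first [90.6  1.1 30. ] after turn [90.7  1.1 29.8]
base [484.8 113.6] [210.4  90.8] long ang 0.0064 6990
jaw[244, 43, 67, 34, 1880] [424.7 113.5] [35.3 65.9] long ang 1.5807 1880
0.03772294635644066
jaw[244, 131, 66, 22, 1412] [509.1 113.9] [21.9 66.2] long ang 1.5778 1412
0.038111817560479336
bed [465.8 113.7] [62.1 70.7] long ang 1.5881 3608
0.029229572979596455
0.09 [(410, 36), (411, 35), (412, 35), (414, 34), (415, 34), (416, 35), (417, 34), (418, 34), (420, 34), (422, 37), (423, 37), (424, 36), (425, 38), (426, 38), (427, 37), (428, 38), (429, 37), (430, 36), (431, 38), (432, 37), (433, 37), (435, 37), (436, 37), (437, 37), (438, 38), (439, 37), (440, 38), (441, 38), (442, 35), (442, 29), (443, 30), (444, 28), (4
[... 2336 characters left out ...]
2, 29), (453, 28), (454, 29), (455, 29), (456, 29), (458, 30), (459, 28), (460, 30), (461, 30), (463, 29), (464, 28), (465, 29), (466, 30), (467, 29), (468, 30), (469, 28), (470, 29), (471, 28), (472, 28), (473, 29), (474, 28), (475, 28), (476, 27), (477, 28), (478, 28), (479, 29), (480, 29), (481, 29), (482, 28), (483, 29), (484, 29), (485, 28), (487, 28), (489, 30), (490, 29), (491, 29), (492, 29), (493, 28), (494, 30), (495, 30), (496, 29), (497, 21), (498, 36), (498, 39), (499, 38), (500, 38), (501, 38), (503, 37), (504, 38), (505, 37), (506, 38), (507, 38), (508, 39), (509, 39), (510, 39), (511, 39), (512, 38), (513, 39), (514, 38), (515, 38), (516, 38), (517, 38), (518, 39), (519, 39)]
```

View pics/w4.png

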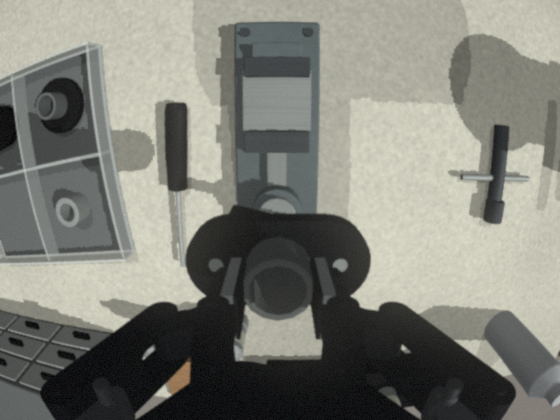

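The fixed jaw's face is at x=442 and the moving jaw's at 498, so the gap is 56. The jaw middle is at y=113.7 and the yaw is about 0.009. The heights agree with the text to 1 mm. I'll put the plate's centre at (469.3,113.7), hover there and recheck.

Emit:
send_rows([
  {"rotation": [0,0,0],"xyz": [22,-0.5,0],"fingers": 25},
  {"rotation": [0,0,0],"xyz": [22,-0.5,0],"fingers": 25},
  {"rotation": [0,0,0],"xyz": [22,0,0],"fingers": 25},
  {"rotation": [0,0,0],"xyz": [20.3,0,20],"fingers": 25},
  {"rotation": [0,0,0],"xyz": [0,0,30],"fingers": 25},
  {"rotation": [0,0,0],"xyz": [0,0,30],"fingers": 25},
  {"rotation": [0,0,0],"xyz": [0,0,30],"fingers": 25},
  {"rotation": [0,0,0],"xyz": [0,0,25],"fingers": 25},
  {"rotation": [0,0,0],"xyz": [0,0,10],"fingers": 25},
  {"rotation": [0,0,0],"xyz": [0,0,0],"fingers": 25},
  {"rotation": [0,0,0],"xyz": [0,0,0],"fingers": 25},
])

```text
t: 10.4
tool_pos: [0.4708, 0.1124, 0.0568]
tool_rot: [-3.142, 0.001, -3.134]
ft_force: [0.4, -0.2, -1.5]
gripper_width: 0.0312
grip_force: 50.3
```

```bash
python3 inhand.py w5
python3 - <<'E'
from h import *;from rig import env
go(env,[.4696,.1129,.0265],3.1506)
s,c=pickle.load(open("w5.pkl","rb"));P=wcloud(s,c);x,y,z=P[...,0],P[...,1],P[...,2]
k=(x>.40)&(x<.46)&(y>.05)&(y<.18)&(z>.0345)&(z<.043);Q=P[big(k)];rect(Q[:,:2],"fixed jaw+");print(np.percentile(Q[:,0],[98,100]))
k=(x>.40)&(x<.46)&(y>.05)&(y<.18)&(z>.05)&(z<.075);Q=P[k];print("plate front x",Q[:,0].min(),len(Q))
E
```

```text
9656 [-0.0202 -0.0164 -0.0159 -0.0153 -0.0091]
tilt x,y,z0 [ 0.4622  0.001  -0.0238]
plate in tool [2.9 0.9] [45.  99.7] long ang 1.573 8590
front edge fit x=a*y+b [-0.0029  0.0253]
y extents -0.04900869098463452 0.05068586781122754 x -0.01963715214865601 0.025439051919254035
pos [0.471  0.1125 0.0571] yaw -3.134 t 10.45
rotvec deg [-0.    0.09 -0.05] shift if shift first [   5.3    2.  -112.9] after turn [   5.5    2.  -112.9]
pos [0.471  0.1125 0.0571] yaw -3.134 t 10.45
rotvec deg [-0.    0.09 -0.09] shift if shift first [ 1.4  0.4 30.6] after turn [ 1.4  0.4 30.6]
fixed jaw+ [424.1 113. ] [35.8 66. ] long ang 1.589 5543
[0.44090012 0.44261169]
plate front x 0.4453661701692511 4920
```

Emit:
send_rows([
  {"rotation": [0,0,0],"xyz": [1,0.4,6],"fingers": 25},
  {"rotation": [0,0,0],"xyz": [0,0,8],"fingers": 25},
  {"rotation": [0,0,0],"xyz": [0,0,6],"fingers": 25},
  {"rotation": [0,0,0],"xyz": [0,0,5],"fingers": 25},
  {"rotation": [0,0,0],"xyz": [0,0,4],"fingers": 25},
  {"rotation": [0,0,0],"xyz": [0,0,0],"fingers": 25},
  {"rotation": [0,0,0],"xyz": [0,0,0],"fingers": 25},
])

```text
t: 11.15
tool_pos: [0.4693, 0.1131, 0.0269]
tool_rot: [-3.141, -0.0, -3.134]
ft_force: [-0.3, -0.4, -2.2]
gripper_width: 0.0316
grip_force: 50.3
```

Emit:
send_rows([
  {"rotation": [0,0,0],"xyz": [0,0,1],"fingers": 25},
  {"rotation": [0,0,0],"xyz": [0,0,0.7],"fingers": 25},
  {"rotation": [0,0,0],"xyz": [0,0,0],"fingers": 25},
])

```text
t: 11.45
tool_pos: [0.4694, 0.1131, 0.0254]
tool_rot: [-3.142, 0.0, -3.134]
ft_force: [-0.4, 0.4, -0.0]
gripper_width: 0.0315
grip_force: 50.5
```

Emit:
send_rows([
  {"rotation": [0,0,0],"xyz": [0,0,0.5],"fingers": 25},
  {"rotation": [0,0,0],"xyz": [0,0,0],"fingers": 25},
  {"rotation": [0,0,0],"xyz": [0,0,0],"fingers": 68},
  {"rotation": [0,0,0],"xyz": [0,0,0],"fingers": 68},
  {"rotation": [0,0,0],"xyz": [0,0,0],"fingers": 68},
  {"rotation": [0,0,0],"xyz": [0,0,0],"fingers": 68},
  {"rotation": [0,0,0],"xyz": [0,0,-15],"fingers": 68},
  {"rotation": [0,0,0],"xyz": [0,0,-25],"fingers": 68},
  {"rotation": [0,0,0],"xyz": [0,0,-35],"fingers": 68},
  {"rotation": [0,0,0],"xyz": [0,0,-45],"fingers": 68},
  {"rotation": [0,0,0],"xyz": [-40,0,-40],"fingers": 68},
  {"rotation": [0,0,0],"xyz": [-45,0,0],"fingers": 68},
])

```text
t: 12.65
tool_pos: [0.5518, 0.1141, 0.1863]
tool_rot: [3.141, 0.009, -3.133]
ft_force: [0.9, 0.7, 1.4]
gripper_width: 0.0583
grip_force: 0.0
```

Emit:
send_rows([
  {"rotation": [0,0,0],"xyz": [-25,0,0],"fingers": 68},
  {"rotation": [0,0,0],"xyz": [0,0,0],"fingers": 68},
  {"rotation": [0,0,0],"xyz": [0,0,0],"fingers": 68},
])

```text
t: 12.95
tool_pos: [0.5745, 0.1139, 0.1793]
tool_rot: [-3.141, -0.001, -3.134]
ft_force: [-0.2, -0.4, -0.1]
gripper_width: 0.0581
grip_force: 0.0
```

```bash
cat > look.py <<'E'
from h import *;from rig import env
import sys
s=env.state();c=env.capture("wrist");pickle.dump((s,c),open(sys.argv[1]+".pkl","wb"));cv2.imwrite("pics/"+sys.argv[1]+".png",c["image"])
P=wcloud(s,c);x,y,z=P[...,0],P[...,1],P[...,2];im=c["image"].max(2)
N=(abs(x-.468)<.045)&(abs(y-.114)<.065)
k=N&(z>.0585)&(z<.075)&(abs(x-.468)<.03);rect(P[big(k)][:,:2],"collar top");print(np.median(z[k]))
k=N&(z>.034)&(z<.048)&(im<48);rect(P[big(k)][:,:2],"dark plate+jaws");
k=N&(abs(z-.041)<.006)&(abs(abs(y-.114)-.034)<.016)
k=N&(z>.0345)&(z<.048)&(abs(y-.114)>.034);rect(P[k][:,:2],"plate ends");print(np.median(z[k]))
for sg in(-1,1):
    e=P[k&((y-.114)*sg>0)];print(sg,e.mean(0).round(4))
k=(abs(x-.58)<.06)&(abs(y-.114)<.06)&(z>.085)&(z<.11);rect(P[k][:,:2],"handle top");print(np.median(z[k]))
for q in((.4,.46),(.49,.53)):
    k=(x>q[0])&(x<q[1])&(abs(y-.114)<.034)&(z>.034)&(z<.0395);print(np.percentile(x[k],[1,5,50,95,99]).round(4))
go(env,[.581,.114,.20],3.15)
E
python3 look.py w6
```

```text
collar top [469.7 113.9] [33.2 32.9] long ang 0.5269 547
0.0669301308835174
dark plate+jaws [469.3 113.6] [48.8 97.8] long ang 1.572 3395
plate ends [469.3 113.7] [46.  99.5] long ang 1.5776 1207
0.04127737676580462
-1 [0.4699 0.0735 0.0413]
1 [0.4694 0.1543 0.0412]
handle top [581.1 114.6] [89.5 13. ] long ang 1.3227 1703
0.0946480667959442
[0.4077 0.4095 0.4277 0.4416 0.4424]
[0.4985 0.4994 0.5098 0.5195 0.5204]
pos [0.5741 0.1139 0.1797] yaw -3.134 t 13.0
rotvec deg [-0.01 -0.05 -0.03] shift if shift first [ -6.9  -0.  -20.3] after turn [ -6.9  -0.  -20.3]
```

View pics/w6.png

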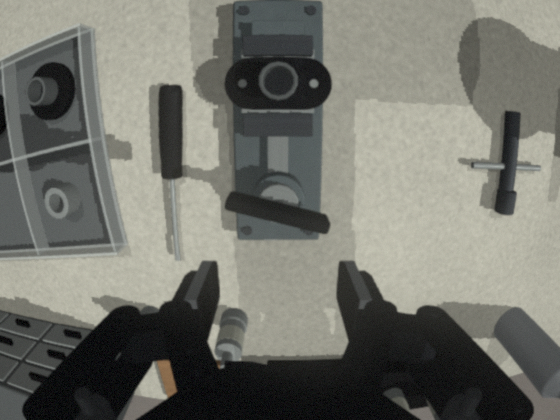

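The plate lies flat between the jaws at (469.5,113.8). The collar is at (278,82), the ends reach past the jaws, and it is square to about 0.01 rad. The handle runs from (228,203) to (328,222), centred at (581.1,114.6) with its angle at 1.323 rad. I'll line the gripper up across the bar.

Emit:
send_rows([
  {"rotation": [0,0,0],"xyz": [-7,0.7,0],"fingers": 60},
  {"rotation": [0,0,-8.4],"xyz": [0,0,0],"fingers": 60},
  {"rotation": [0,0,-8.4],"xyz": [0,0,0],"fingers": 60},
  {"rotation": [0,0,-8.4],"xyz": [0,0,0],"fingers": 60},
  {"rotation": [0,0,-8.4],"xyz": [0,0,0],"fingers": 60},
  {"rotation": [0,0,-8.4],"xyz": [0,0,0],"fingers": 60},
  {"rotation": [0,0,-8.4],"xyz": [0,0,0],"fingers": 60},
  {"rotation": [0,0,-8.4],"xyz": [0,0,0],"fingers": 60},
  {"rotation": [0,0,-8.4],"xyz": [0,0,0],"fingers": 60},
  {"rotation": [0,0,-8.1],"xyz": [0,0,0],"fingers": 60},
  {"rotation": [0,0,0],"xyz": [0,0,0],"fingers": 60},
  {"rotation": [0,0,0],"xyz": [0,0,0],"fingers": 60},
])

```text
t: 14.2
tool_pos: [0.5811, 0.1192, 0.1803]
tool_rot: [-3.14, -0.004, -1.826]
ft_force: [0.2, 0.1, -1.0]
gripper_width: 0.0512
grip_force: 0.0
```

Run:
```python
from h import *;from rig import env
s=env.state();c=env.capture("wrist")
P=wcloud(s,c);x,y,z=P[...,0],P[...,1],P[...,2]
k=(abs(x-.58)<.06)&(abs(y-.114)<.06)&(z>.085)&(z<.11);rect(P[k][:,:2],"handle top")
go(env,[.581,.1146,.05],4.464);print(s["joints"].round(3),s["torque"])
```

```text
handle top [581.8 113.7] [89. 12.] long ang 1.3179 1551
pos [0.5812 0.1192 0.1802] yaw -1.826 t 14.25
rotvec deg [-0.09 -0.23 -0.39] shift if shift first [  3.9  -0.8 130.2] after turn [  4.4  -1.  130.2]
[ 0.075  0.198  1.432 -0.004  1.512 -2.811] [0.02782575 0.01400526 0.02015219]
```

Joint 6 sits at its range limit here, so I'll back off by about 3° (grip slightly turned) and correct the position.

Emit:
send_rows([
  {"rotation": [0,0,2.6],"xyz": [0,0,0],"fingers": 60},
  {"rotation": [0,0,0],"xyz": [4.9,-1,10],"fingers": 60},
  {"rotation": [0,0,0],"xyz": [0,0,30],"fingers": 60},
  {"rotation": [0,0,0],"xyz": [0,0,20],"fingers": 60},
  {"rotation": [0,0,0],"xyz": [0,0,0],"fingers": 60},
  {"rotation": [0,0,0],"xyz": [0,0,0],"fingers": 60},
])

```text
t: 14.85
tool_pos: [0.5807, 0.1136, 0.1202]
tool_rot: [-3.14, -0.004, -1.872]
ft_force: [-0.2, 0.2, 1.3]
gripper_width: 0.0516
grip_force: 0.0
```

Run:
```python
from h import *;from rig import env
s=env.state()
go(env,[.5815,.1143,.05],4.41);print(s["joints"].round(3),s["torque"])
```

```text
pos [0.5807 0.1136 0.1202] yaw -1.872 t 14.85
rotvec deg [-0.08 -0.25  0.09] shift if shift first [-1.2 -0.5 70.2] after turn [-0.9 -0.5 70.2]
[ 0.066  0.227  1.519 -0.005  1.395 -2.774] [-0.04188231 -0.00127766 -0.02254286]
```

Emit:
send_rows([
  {"rotation": [-0.1,-0.2,0],"xyz": [-0.8,-0.5,0],"fingers": 60},
  {"rotation": [0,0,0],"xyz": [0,0,20],"fingers": 60},
  {"rotation": [0,0,0],"xyz": [0,0,20],"fingers": 60},
  {"rotation": [0,0,0],"xyz": [0,0,15],"fingers": 60},
  {"rotation": [0,0,0],"xyz": [0,0,10],"fingers": 60},
  {"rotation": [0,0,0],"xyz": [0,0,5],"fingers": 60},
  {"rotation": [0,0,0],"xyz": [0,0,0],"fingers": 60},
])

```text
t: 15.55
tool_pos: [0.5815, 0.1145, 0.0499]
tool_rot: [3.141, -0.001, -1.872]
ft_force: [-0.4, -0.8, 0.4]
gripper_width: 0.0514
grip_force: 0.0
```

Emit:
send_rows([
  {"rotation": [0,0,0],"xyz": [0,0,0],"fingers": 5},
  {"rotation": [0,0,0],"xyz": [0,0,0],"fingers": 5},
  {"rotation": [0,0,0],"xyz": [0,0,0],"fingers": 5},
  {"rotation": [0,0,0],"xyz": [0,0,0],"fingers": 5},
  {"rotation": [0,0,0],"xyz": [0,0,0],"fingers": 5},
  {"rotation": [0,0,0],"xyz": [0,0,0],"fingers": 5},
  {"rotation": [0,0,0],"xyz": [0,0,0],"fingers": 5},
], force=40)

```text
t: 16.25
tool_pos: [0.5821, 0.1142, 0.0508]
tool_rot: [-3.14, -0.0, -1.873]
ft_force: [2.7, -2.6, 6.0]
gripper_width: 0.0107
grip_force: 39.7
```

```bash
cat > tq.py <<'E'
from rig import env
import numpy as np
s=env.state();print("t",round(s["t"],2),"yaw",round(s["tool_rot"][2],4),"tz",s["torque"].round(3),"F",s["ft_force"].round(1),"j6",s["joints"][5].round(3),"tau6",s["tau"][5].round(4),"pos",s["tool_pos"].round(4),"w",s["gripper_width"].round(4))
E
python3 tq.py
```

```text
Traceback (most recent call last):
  File "tq.py", line 3, in <module>
    s=env.state();print("t",round(s["t"],2),"yaw",round(s["tool_rot"][2],4),"tz",s["torque"].round(3),"F",s["ft_force"].round(1),"j6",s["joints"][5].round(3),"tau6",s["tau"][5].round(4),"pos",s["tool_pos"].round(4),"w",s["gripper_width"].round(4))
                                                                                                                                                                                                                           ^^^^^^^^^^^^^^^^^^^^^^^^
AttributeError: 'float' object has no attribute 'round'
```

Gripped at 11 mm. I'll turn clockwise (positive about tool z): 5 rows of 6°, then read the torque.

```bash
sed -i 's/s\["gripper_width"\].round(4)/round(s["gripper_width"],4)/' tq.py; python3 tq.py
```

```text
t 16.25 yaw -1.8726 tz [-0.588 -0.369  0.014] F [ 2.7 -2.6  6. ] j6 -2.775 tau6 0.0548 pos [0.5821 0.1142 0.0508] w 0.0107
```

Emit:
send_rows([
  {"rotation": [0,0,5],"xyz": [0,0,0],"fingers": 5},
  {"rotation": [0,0,5],"xyz": [0,0,0],"fingers": 5},
  {"rotation": [0,0,5],"xyz": [0,0,0],"fingers": 5},
  {"rotation": [0,0,5],"xyz": [0,0,0],"fingers": 5},
  {"rotation": [0,0,5],"xyz": [0,0,0],"fingers": 5},
  {"rotation": [0,0,5],"xyz": [0,0,0],"fingers": 5},
])

```text
t: 16.85
tool_pos: [0.5822, 0.1142, 0.0508]
tool_rot: [-3.14, 0.0, -2.4]
ft_force: [4.3, -3.0, 6.6]
gripper_width: 0.0111
grip_force: 40.0
```

```bash
python3 tq.py
```

```text
t 16.85 yaw -2.3997 tz [-0.701 -0.604  0.157] F [ 4.3 -3.   6.6] j6 -2.248 tau6 -2.6668 pos [0.5822 0.1142 0.0508] w 0.0111
```

Emit:
send_rows([
  {"rotation": [0,0,4],"xyz": [0,0,0],"fingers": 5},
  {"rotation": [0,0,4],"xyz": [0,0,0],"fingers": 5},
  {"rotation": [0,0,4],"xyz": [0,0,0],"fingers": 5},
  {"rotation": [0,0,4],"xyz": [0,0,0],"fingers": 5},
  {"rotation": [0,0,4],"xyz": [0,0,0],"fingers": 5},
  {"rotation": [0,0,4],"xyz": [0,0,0],"fingers": 5},
])

```text
t: 17.45
tool_pos: [0.5822, 0.1141, 0.0508]
tool_rot: [-3.14, 0.001, -2.818]
ft_force: [3.3, -5.1, 5.2]
gripper_width: 0.0108
grip_force: 39.9
```

```bash
python3 tq.py
```

```text
t 17.45 yaw -2.8178 tz [-0.759 -0.666  0.239] F [ 3.3 -5.1  5.2] j6 -1.83 tau6 -2.0925 pos [0.5822 0.1141 0.0508] w 0.0108
```

Emit:
send_rows([
  {"rotation": [0,0,3],"xyz": [0,0,0],"fingers": 5},
  {"rotation": [0,0,3],"xyz": [0,0,0],"fingers": 5},
  {"rotation": [0,0,3],"xyz": [0,0,0],"fingers": 5},
  {"rotation": [0,0,3],"xyz": [0,0,0],"fingers": 5},
])

```text
t: 17.85
tool_pos: [0.5823, 0.114, 0.0508]
tool_rot: [-3.14, 0.002, -3.027]
ft_force: [4.3, -4.8, 5.5]
gripper_width: 0.0112
grip_force: 39.9
```

```bash
python3 tq.py
python3 - <<'E'
from h import *;from rig import env
s=env.state();c=env.capture("wrist");P=wcloud(s,c);x,y,z=P[...,0],P[...,1],P[...,2]
k=(x>.45)&(x<.56)&(abs(y-.114)<.05)&(z>.034)&(z<.05);print(k.sum())
k=(x>.45)&(x<.56)&(abs(y-.114)<.034)&(z>.034)&(z<.0395)
if k.sum()>50:rect(P[big(k)][:,:2],"jaw?")
for yy in(.09,.1,.128,.138):
    m=(abs(y-yy)<.0015)&(x>.44)&(x<.53)&(z<.06);o=x[m].argsort();print(yy,[(int(a*1000),int(b*1000)) for a,b in zip(x[m][o][::6],z[m][o][::6])])
E
```

```text
t 17.85 yaw -3.0266 tz [-0.86  -0.64   0.212] F [ 4.3 -4.8  5.5] j6 -1.621 tau6 -1.519 pos [0.5823 0.114  0.0508] w 0.0112
15862
jaw? [505.7 114. ] [22.6 66.3] long ang 1.579 4525
0.09 [(441, 31), (441, 36), (442, 35), (444, 40), (445, 41), (446, 40), (447, 40), (447, 40), (448, 42), (448, 42), (449, 42), (449, 40), (450, 41), (451, 41), (452, 41), (452, 41), (453, 42), (453, 42), (454, 42), (455, 41), (456, 40), (456, 41), (457, 40), (457, 42), (458, 40), (458, 40), (459, 42), (460, 41), (461, 42), (461, 42), (462, 40), (462, 41), (463, 42), (464, 40), (464, 40), (465, 41), (466, 41), (466, 40), (467, 41), (467, 41), (468, 41), (469, 41), (469, 41), (470, 41), (470, 41), (471, 41), (472, 42), (472, 42), (473, 41), (474, 41), (474, 41), (475, 41), (475, 40), (476, 41), (477, 41), (477, 41), (478, 41), (479, 40), (479, 41), (480, 40), (480, 40), (481, 40), (482, 41), (482, 41), (483, 41), (483, 41), (484, 42), (484, 41), (485, 40), (486, 41), (486, 43), (487, 40), (488, 41), (488, 40), (489, 41), (489, 40), (490, 40), (490, 41), (491, 41), (491, 40), (492, 41), (493, 42), (493, 40), (
[... 3585 characters left out ...]
6, 40), (487, 41), (488, 41), (488, 40), (489, 40), (490, 41), (490, 41), (491, 40), (491, 40), (492, 40), (493, 41), (493, 41), (494, 37), (495, 37), (495, 39), (496, 38), (496, 37), (497, 38), (498, 38), (498, 37), (499, 38), (500, 37), (500, 39), (501, 37), (502, 38), (502, 37), (503, 38), (503, 37), (504, 38), (505, 38), (505, 39), (506, 39), (507, 38), (507, 39), (508, 38), (509, 38), (510, 37), (510, 38), (511, 37), (511, 38), (512, 38), (513, 39), (513, 37), (514, 38), (515, 38), (515, 38), (516, 37), (518, 20), (518, 21), (519, 21), (520, 21), (521, 21), (521, 21), (522, 20), (522, 21), (524, 20), (524, 21), (525, 21), (526, 20), (526, 21), (527, 21), (528, 21), (529, 21), (529, 21)]
```

The jaw has closed 3.4 mm and about 2.3 mm (0.75 rad) remains. From here I go on in smaller portions.

Emit:
send_rows([
  {"rotation": [0,0,3],"xyz": [0,0,0],"fingers": 5},
  {"rotation": [0,0,3],"xyz": [0,0,0],"fingers": 5},
  {"rotation": [0,0,3],"xyz": [0,0,0],"fingers": 5},
  {"rotation": [0,0,3],"xyz": [0,0,0],"fingers": 5},
  {"rotation": [0,0,3],"xyz": [0,0,0],"fingers": 5},
  {"rotation": [0,0,3],"xyz": [0,0,0],"fingers": 5},
])

```text
t: 18.5
tool_pos: [0.5823, 0.114, 0.0508]
tool_rot: [-3.141, 0.002, 2.942]
ft_force: [4.2, -5.3, 4.6]
gripper_width: 0.0111
grip_force: 39.9
```

```bash
python3 tq.py
```

```text
t 18.5 yaw 2.9424 tz [-0.96  -0.644  0.237] F [ 4.2 -5.3  4.6] j6 -1.307 tau6 -1.5148 pos [0.5823 0.114  0.0508] w 0.0111
```

Emit:
send_rows([
  {"rotation": [0,0,2],"xyz": [0,0,0],"fingers": 5},
  {"rotation": [0,0,2],"xyz": [0,0,0],"fingers": 5},
  {"rotation": [0,0,2],"xyz": [0,0,0],"fingers": 5},
])

```text
t: 18.8
tool_pos: [0.5823, 0.1139, 0.0508]
tool_rot: [-3.141, 0.002, 2.838]
ft_force: [4.2, -5.8, 5.0]
gripper_width: 0.011
grip_force: 39.9
```

```bash
python3 tq.py
```

```text
t 18.8 yaw 2.8384 tz [-0.968 -0.66   0.236] F [ 4.2 -5.8  5. ] j6 -1.203 tau6 -0.9385 pos [0.5823 0.1139 0.0508] w 0.011
```

Emit:
send_rows([
  {"rotation": [0,0,2],"xyz": [0,0,0],"fingers": 5},
  {"rotation": [0,0,2],"xyz": [0,0,0],"fingers": 5},
])

```text
t: 19.0
tool_pos: [0.5822, 0.1139, 0.0508]
tool_rot: [-3.141, 0.002, 2.769]
ft_force: [3.6, -5.8, 5.8]
gripper_width: 0.011
grip_force: 39.9
```

```bash
python3 tq.py
```

```text
t 19.0 yaw 2.7686 tz [-1.019 -0.679  0.225] F [ 3.6 -5.8  5.8] j6 -1.133 tau6 -0.9416 pos [0.5822 0.1139 0.0508] w 0.011
```

Still at free torque after 1.64 rad. I'll take 4° steps from here, reading each time.

Emit:
send_rows([
  {"rotation": [0,0,2],"xyz": [0,0,0],"fingers": 5},
  {"rotation": [0,0,2],"xyz": [0,0,0],"fingers": 5},
])

```text
t: 19.2
tool_pos: [0.5823, 0.1139, 0.0508]
tool_rot: [-3.141, 0.002, 2.699]
ft_force: [4.7, -5.9, 5.9]
gripper_width: 0.011
grip_force: 39.9
```

```bash
python3 tq.py
```

```text
t 19.2 yaw 2.6988 tz [-0.994 -0.602  0.213] F [ 4.7 -5.9  5.9] j6 -1.063 tau6 -0.9414 pos [0.5823 0.1139 0.0508] w 0.011
```

Emit:
send_rows([
  {"rotation": [0,0,2],"xyz": [0,0,0],"fingers": 5},
  {"rotation": [0,0,2],"xyz": [0,0,0],"fingers": 5},
])

```text
t: 19.4
tool_pos: [0.5822, 0.1139, 0.0508]
tool_rot: [-3.141, 0.002, 2.629]
ft_force: [3.8, -6.0, 5.6]
gripper_width: 0.0115
grip_force: 39.9
```

```bash
python3 tq.py
```

```text
t 19.4 yaw 2.629 tz [-1.071 -0.596  0.186] F [ 3.8 -6.   5.6] j6 -0.993 tau6 -0.9418 pos [0.5822 0.1139 0.0508] w 0.0115
```

Emit:
send_rows([
  {"rotation": [0,0,2],"xyz": [0,0,0],"fingers": 5},
  {"rotation": [0,0,2],"xyz": [0,0,0],"fingers": 5},
])

```text
t: 19.6
tool_pos: [0.5822, 0.1139, 0.0508]
tool_rot: [-3.141, 0.002, 2.559]
ft_force: [3.7, -5.7, 5.7]
gripper_width: 0.0108
grip_force: 39.9
```

```bash
python3 tq.py
```

```text
t 19.6 yaw 2.5592 tz [-1.016 -0.612  0.213] F [ 3.7 -5.7  5.7] j6 -0.924 tau6 -0.9401 pos [0.5822 0.1139 0.0508] w 0.0108
```

Emit:
send_rows([
  {"rotation": [0,0,2],"xyz": [0,0,0],"fingers": 5},
  {"rotation": [0,0,2],"xyz": [0,0,0],"fingers": 5},
])

```text
t: 19.8
tool_pos: [0.5822, 0.1139, 0.0508]
tool_rot: [-3.141, 0.002, 2.489]
ft_force: [4.1, -6.9, 5.5]
gripper_width: 0.0112
grip_force: 39.9
```

```bash
python3 tq.py
```

```text
t 19.8 yaw 2.4893 tz [-1.129 -0.645  0.245] F [ 4.1 -6.9  5.5] j6 -0.854 tau6 -0.9416 pos [0.5822 0.1139 0.0508] w 0.0112
```

Emit:
send_rows([
  {"rotation": [0,0,2],"xyz": [0,0,0],"fingers": 5},
  {"rotation": [0,0,2],"xyz": [0,0,0],"fingers": 5},
])

```text
t: 20.0
tool_pos: [0.5822, 0.1138, 0.0508]
tool_rot: [-3.141, 0.002, 2.42]
ft_force: [3.5, -6.5, 5.8]
gripper_width: 0.0108
grip_force: 39.9
```

```bash
python3 tq.py
```

```text
t 20.0 yaw 2.4195 tz [-1.118 -0.571  0.205] F [ 3.5 -6.5  5.8] j6 -0.784 tau6 -0.9421 pos [0.5822 0.1138 0.0508] w 0.0108
```

Run:
```python
from h import *;from rig import env
s=env.state();c=env.capture("wrist");P=wcloud(s,c);x,y,z=P[...,0],P[...,1],P[...,2]
k=(x>.47)&(x<.56)&(abs(y-.114)<.034)&(z>.030)&(z<.0395);rect(P[big(k)][:,:2],"jaw")
k=(x>.40)&(x<.56)&(abs(y-.114)>.034)&(abs(y-.114)<.06)&(z>.0385)&(z<.046);rect(P[k][:,:2],"plate ends")
k=(x>.40)&(x<.449)&(abs(y-.114)<.03)&(z>.034)&(z<.0393);print(np.percentile(x[k],[5,50,95,99]) if k.any() else 0)
```

```text
jaw [503.1 114.5] [25.  67.2] long ang 1.5853 4196
plate ends [467.3 113.8] [ 46.1 100. ] long ang 1.5792 2839
[0.40893168 0.42608628 0.43904817 0.44059424]
```

Emit:
send_rows([
  {"rotation": [0,0,2],"xyz": [0,0,0],"fingers": 5},
  {"rotation": [0,0,2],"xyz": [0,0,0],"fingers": 5},
])

```text
t: 20.25
tool_pos: [0.5822, 0.1138, 0.0508]
tool_rot: [-3.142, 0.002, 2.35]
ft_force: [2.3, -6.3, 5.8]
gripper_width: 0.011
grip_force: 40.0
```

```bash
python3 tq.py
```

```text
t 20.25 yaw 2.3498 tz [-1.123 -0.511  0.214] F [ 2.3 -6.3  5.8] j6 -0.714 tau6 -1.024 pos [0.5822 0.1138 0.0508] w 0.011
```

Emit:
send_rows([
  {"rotation": [0,0,2],"xyz": [0,0,0],"fingers": 5},
  {"rotation": [0,0,1],"xyz": [0,0,0],"fingers": 5},
])

```text
t: 20.45
tool_pos: [0.5822, 0.1138, 0.0508]
tool_rot: [3.142, 0.002, 2.297]
ft_force: [3.5, -6.8, 5.1]
gripper_width: 0.0112
grip_force: 40.0
```

```bash
python3 tq.py
```

```text
t 20.45 yaw 2.2973 tz [-1.165 -0.554  0.233] F [ 3.5 -6.8  5.1] j6 -0.662 tau6 0.1154 pos [0.5822 0.1138 0.0508] w 0.0112
```

Emit:
send_rows([
  {"rotation": [0,0,2],"xyz": [0,0,0],"fingers": 5},
  {"rotation": [0,0,1],"xyz": [0,0,0],"fingers": 5},
])

```text
t: 20.65
tool_pos: [0.5822, 0.1138, 0.0508]
tool_rot: [3.141, 0.002, 2.245]
ft_force: [2.5, -7.1, 6.4]
gripper_width: 0.0114
grip_force: 40.2
```

```bash
python3 tq.py
```

```text
t 20.65 yaw 2.2451 tz [-1.147 -0.495  0.284] F [ 2.5 -7.1  6.4] j6 -0.61 tau6 0.1342 pos [0.5822 0.1138 0.0508] w 0.0114
```

Torque is starting to climb (0.284).

Emit:
send_rows([
  {"rotation": [0,0,1.5],"xyz": [0,0,0],"fingers": 5},
  {"rotation": [0,0,1],"xyz": [0,0,0],"fingers": 5},
])

```text
t: 20.85
tool_pos: [0.5822, 0.1138, 0.0508]
tool_rot: [3.141, 0.002, 2.202]
ft_force: [3.2, -6.9, 5.9]
gripper_width: 0.0115
grip_force: 40.7
```

```bash
python3 tq.py
```

```text
t 20.85 yaw 2.2018 tz [-1.158 -0.477  0.299] F [ 3.2 -6.9  5.9] j6 -0.566 tau6 -0.0086 pos [0.5822 0.1138 0.0508] w 0.0115
```

Emit:
send_rows([
  {"rotation": [0,0,1.5],"xyz": [0,0,0],"fingers": 5},
  {"rotation": [0,0,1],"xyz": [0,0,0],"fingers": 5},
])

```text
t: 21.05
tool_pos: [0.5822, 0.1138, 0.0508]
tool_rot: [3.141, 0.002, 2.158]
ft_force: [2.0, -7.6, 5.6]
gripper_width: 0.0109
grip_force: 40.8
```

```bash
python3 tq.py
```

```text
t 21.05 yaw 2.1582 tz [-1.129 -0.503  0.382] F [ 2.  -7.6  5.6] j6 -0.523 tau6 0.0023 pos [0.5822 0.1138 0.0508] w 0.0109
```

Emit:
send_rows([
  {"rotation": [0,0,1.5],"xyz": [0,0,0],"fingers": 5},
  {"rotation": [0,0,1],"xyz": [0,0,0],"fingers": 5},
])

```text
t: 21.25
tool_pos: [0.5822, 0.1138, 0.0508]
tool_rot: [3.141, 0.002, 2.115]
ft_force: [2.9, -6.0, 7.2]
gripper_width: 0.0112
grip_force: 40.8
```

```bash
python3 tq.py
```

```text
t 21.25 yaw 2.1146 tz [-1.118 -0.497  0.378] F [ 2.9 -6.   7.2] j6 -0.479 tau6 -0.0098 pos [0.5822 0.1138 0.0508] w 0.0112
```

Emit:
send_rows([
  {"rotation": [0,0,1.5],"xyz": [0,0,0],"fingers": 5},
  {"rotation": [0,0,1],"xyz": [0,0,0],"fingers": 5},
])

```text
t: 21.45
tool_pos: [0.5822, 0.1138, 0.0508]
tool_rot: [3.141, 0.002, 2.071]
ft_force: [3.3, -7.3, 6.4]
gripper_width: 0.0113
grip_force: 40.7
```

```bash
python3 tq.py
```

```text
t 21.45 yaw 2.0709 tz [-1.195 -0.491  0.301] F [ 3.3 -7.3  6.4] j6 -0.435 tau6 -0.033 pos [0.5822 0.1138 0.0508] w 0.0113
```

The torque is falling, so the bar is breaking over. One small step to confirm.

Emit:
send_rows([
  {"rotation": [0,0,1.2],"xyz": [0,0,0],"fingers": 5},
  {"rotation": [0,0,0],"xyz": [0,0,0],"fingers": 5},
])

```text
t: 21.65
tool_pos: [0.5822, 0.1138, 0.0508]
tool_rot: [3.141, 0.002, 2.05]
ft_force: [2.6, -7.0, 6.1]
gripper_width: 0.0113
grip_force: 40.4
```

```bash
python3 tq.py
```

```text
t 21.65 yaw 2.0502 tz [-1.246 -0.459  0.306] F [ 2.6 -7.   6.1] j6 -0.415 tau6 0.8788 pos [0.5822 0.1138 0.0508] w 0.0113
```

It clicked: the peak was about 0.38 and the torque is now 0.30. I'll let go and rise.

Emit:
send_rows([
  {"rotation": [0,0,0],"xyz": [0,0,0],"fingers": 60},
  {"rotation": [0,0,0],"xyz": [0,0,0],"fingers": 60},
  {"rotation": [0,0,0],"xyz": [0,0,0],"fingers": 60},
  {"rotation": [0,0,0],"xyz": [0,0,0],"fingers": 60},
  {"rotation": [0,0,0],"xyz": [0,0,0],"fingers": 60},
  {"rotation": [0,0,0],"xyz": [0,0,-15],"fingers": 60},
  {"rotation": [0,0,0],"xyz": [0,0,-25],"fingers": 60},
  {"rotation": [0,0,0],"xyz": [0,0,-35],"fingers": 60},
  {"rotation": [0,0,0],"xyz": [0,0,-40],"fingers": 60},
  {"rotation": [0,0,0],"xyz": [0,0,-35],"fingers": 60},
  {"rotation": [0,0,0],"xyz": [0,0,0],"fingers": 60},
  {"rotation": [0,0,0],"xyz": [0,0,0],"fingers": 60},
])

```text
t: 22.85
tool_pos: [0.5817, 0.1146, 0.2015]
tool_rot: [3.14, 0.001, 2.051]
ft_force: [-0.3, -0.4, -1.7]
gripper_width: 0.0511
grip_force: 0.0
```

```bash
python3 tq.py; python3 look.py w7
```

```text
t 22.85 yaw 2.0511 tz [0.019 0.002 0.04 ] F [-0.3 -0.4 -1.7] j6 -0.415 tau6 -0.0 pos [0.5817 0.1146 0.2015] w 0.0511
collar top [467.6 114.3] [33.4 33.1] long ang 1.5506 516
0.06668865694710592
dark plate+jaws [466.7 114.1] [97.6 51.5] long ang 1.5707 2484
plate ends [467.3 113.9] [ 45.1 100.2] long ang 1.581 941
0.04125382521461843
-1 [0.4671 0.0733 0.0413]
1 [0.4677 0.1547 0.0411]
handle top [581. 115.] [12.1 89.1] long ang 2.2091 1330
0.09481982029857583
[0.4071 0.4089 0.4265 0.4398 0.4411]
[0.4919 0.4929 0.503  0.5126 0.5134]
pos [0.5813 0.1146 0.2002] yaw 2.051 t 22.9
rotvec deg [-4.000e-02  0.000e+00 -6.296e+01] shift if shift first [-0.4 -0.5  0.2] after turn [ 0.3 -0.6  0.2]
```

```bash
python3 -c "
from rig import env
print(env.close_job())"
```

```text
the job is handed in; nothing more can be done
None
```

The guide plate is clamped flat and square on the vise bed; the handle was turned about 2.3 rad to the click (torque peaked near 0.38 N m, then fell) and let go, and the job was handed in at about 23 s with no verdict returned.

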